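# Stack a gear pump in its assembly nest

## Task

Stack the small gear pump in the assembly nest, ready for bolting: first lay the aluminium pump body flat in the pocket between the four corner guides with its brass port pointing to the red mark, then the brass spacer plate squarely on the body, then the blue cover plate on the spacer with its round boss up. Set each part down and let go of it before fetching the next, without dropping any, and do not shift the bottle or the two bolts.

Things in the scene. Friction and masses are not known exactly. Their poses are not given: they have to be found in the camera images.
- nest: Assembly nest, fixed to the bench: grey base plate 124 x 96 x 12 mm (x, y, z) with four upright L-shaped aluminium corner guides, 4 mm thick, round a pocket 77 (x) by 53 mm (y): 2.5 mm play on each side of the 72 x 48 mm parts. Guides straight to z = 60 mm, then flared outward (0.35 rad) as a lead-in to z = 71 mm. Origin: centre of the underside; z up. The red mark is at its -x end.
- nest_floor (a point): Centre of the pocket floor, the top of the base plate, 12 mm above the bench; axes as the nest's. Between the guides the pocket is open at the sides, over 49 mm in the middle of each long (x) side and 33 mm in the middle of each short end, with the base plate reaching 21 mm (y) and 23 mm (x) beyond the pocket.
- nest_mark (a point): Centre of the red painted bar (12 x 34 mm) on the base plate at the nest's -x end, 54 mm from the pocket's centre.
- pump_body: Loose aluminium block 72 x 48 x 32 mm (x, y, z), 0.28 kg, dark figure-of-eight bore on its top, lying upright. A brass port of 16 mm diameter sticks out 10 mm from the middle of its -x end. Origin: centre of the underside of the block.
- pump_port (a point): Outer end of the brass port, at (-46, 0, 16) mm in the pump body's frame.
- spacer_plate: Loose brass plate 72 x 48 x 10 mm (x, y, z) with a dark figure-of-eight on top, 0.12 kg, lying flat; may go in either way round. Origin: centre of the underside.
- cover_plate: Loose blue plate 72 x 48 x 12 mm (x, y, z) with a round boss 26 mm in diameter and 10 mm tall in the middle of its top, 0.16 kg, lying boss up; may go in either way round. Origin: centre of the underside.
- flux_bottle: Bystander: small white bottle with a blue cap, 48 mm in diameter and 84 mm tall, standing loose. Origin: centre of the underside.
- hex_bolt_0: Bystander: loose hexagon bolt, 62 x 17 x 19 mm, lying on the near side of the nest. Origin: centre of the underside.
- hex_bolt_1: Bystander: loose hexagon bolt, 44 x 17 x 19 mm, lying on the near side of the nest. Origin: centre of the underside.
Things that resemble listed ones, but are neither listed nor needed, are in the scene too. Several things have the shape of the cover_plate; the one meant has the colours described above.

How it is judged:
On the way, in this order (a step that is already met when the one before it is completed fails the run):
1. the pump body lies flat on the pocket floor, port to the red mark, released (horizontal distance between pump_body and nest_floor below 0.004 m and z of pump_body in the frame of nest_floor between -0.003 and 0.003 m and angle between pump_body's own z axis and vertical below 0.05 rad and angle between the x axis of pump_body and the x axis of nest, either way round below 0.08 rad and contact force between the fingers and pump_body below 0.05 N and linear speed of pump_body below 0.02 m/s and x of pump_port in the frame of nest_floor below -0.03 m), for 0.2 s.
2. the spacer plate lies flat on the seated body, released (all of step 1 and horizontal distance between spacer_plate and nest_floor below 0.004 m and z of spacer_plate in the frame of nest_floor between 0.029 and 0.035 m and angle between spacer_plate's own z axis and vertical below 0.05 rad and angle between the x axis of spacer_plate and the x axis of nest, either way round below 0.08 rad and contact force between the fingers and spacer_plate below 0.05 N and linear speed of spacer_plate below 0.02 m/s), for 0.2 s.
3. the cover plate lies boss up on the spacer, released (all of step 2 and horizontal distance between cover_plate and nest_floor below 0.004 m and z of cover_plate in the frame of nest_floor between 0.039 and 0.045 m and angle between cover_plate's own z axis and vertical below 0.05 rad and angle between the x axis of cover_plate and the x axis of nest, either way round below 0.08 rad and contact force between the fingers and cover_plate below 0.05 N and linear speed of cover_plate below 0.02 m/s), for 0.2 s.
At the end, for the whole second after the job is handed in: Pump body on the pocket floor with its port to the red mark, spacer plate on the body and cover plate boss up on the spacer; each centred on the pocket within 4 mm, at its stacked height within 3 mm, flat within 0.05 rad, square with the nest within 0.08 rad, released and at rest (all of step 3); the robot touches nothing.
It fails at once if the pump body is dropped (moves faster than 0.5 m/s, a fall of about 13 mm, while no finger touches it) (contact force between the fingers and pump_body below 0.05 N and linear speed of pump_body above 0.5 m/s).
It fails at once if the spacer plate is dropped (moves faster than 0.5 m/s, a fall of about 13 mm, while no finger touches it) (contact force between the fingers and spacer_plate below 0.05 N and linear speed of spacer_plate above 0.5 m/s).
It fails at once if the cover plate is dropped (moves faster than 0.5 m/s, a fall of about 13 mm, while no finger touches it) (contact force between the fingers and cover_plate below 0.05 N and linear speed of cover_plate above 0.5 m/s).
It fails at once if a bolt is shifted by more than 30 mm (distance of any of hex_bolt_0, hex_bolt_1 from where it was at the start of the episode above 0.03 m).
It fails at once if the bottle is shifted by more than 30 mm or tipped (distance of flux_bottle from where it was at the start of the episode above 0.03 m or angle between flux_bottle's own z axis and vertical above 0.5 rad).
It also fails if it takes over 72 s, if anything falls off the work surface, if the arm or the gripper's body presses on something with over 40 N, if the wrist force passes 120 N, or if a joint passes its speed limit or range.

## Robot

A 7-joint arm with a two-finger parallel gripper is mounted at the origin on a cart in front of the work surface, level with it; the furniture and walls round the work are solid. World frame = base frame: x ahead of the robot, y to its left, z up, the work surface at z = 0. Lengths are in m, angles in rad, forces in N, time in s.
With the tool pointing down it reaches from about 0.4 to 0.9 m from the base axis. Payload 5.5 kg.
Tool frame: the origin (TCP) lies on the centre line of the jaws, within the pads' length; the fingertips stand 25 mm ahead of it and the grasp point (between the pads) lies 6 mm ahead of it; z points along the fingers, y is the line along which they close (so a half turn about z gives the same grasp; the last joint's range is limited). The gripper opens to 85 mm and grips with 20 to 120 N. Pads are 22 mm wide; open, the fingers measure 114 mm over their backs; the gripper's body (76 mm by 85 mm) begins 54 mm behind the grasp point. The pads swing forward as they close: fully open they stand 13 mm farther back than shut.
Start: joints at [1.576, 0.501, -0.427, 1.55, 0.221, 1.138, -0.21], TCP at [0.166, -0.629, 0.256] pointing down, gripper open.
Joint ranges: [-2.88, 2.88], [-0.31, 2.03], [-1.54, 1.56], [0.2, 2.42], [-1.41, 4.55], [0.19, 2.02], [-2.57, 2.57]. Speed limits (rad/s): [2.57, 2.57, 3.14, 3.14, 3.14, 3.14, 3.14].

## Interface

Orientations are given as a unit quaternion [x, y, z, w].
In Python, from cell import reach, movel, movej, command_gripper, dwell, inverse_kinematics, grab_frame, camera_params, IKError, finish_job, read_t, read_joint_positions, read_dq, read_joint_torque, read_tool_pos, read_ee_rot, read_force, read_moment, read_finger_gap, read_grasp_force gives the robot as it stands. The module is installed in compiled form; this text tells all that it offers. Calls block until the motion is done:
- reach(position, orientation): joint-space move of the TCP to a pose.
- movel(position, rot=None, max_speed=0.15, stop_force=None): straight line of the TCP; rot=None keeps the orientation; max_speed is the mean speed in m/s. With stop_force (N) it stops when the force on the tool has changed by that much, and returns True; else False.
- movej(angles): joint-space move.
- command_gripper(opening): finger opening in m; the grip force is fixed at half the most; returns when the fingers have stopped.
- dwell(seconds).
- inverse_kinematics(position, orientation): joint angles nearest the present ones, or None.
- grab_frame(name): name is "scene" or "top" or "wrist"; returns the picture (384x512x3 uint8, red, green, blue); there is no depth.
- camera_params(name): a dict with "fx", "fy", "cx", "cy" (pixels), "rvec" (rotation vector, rad) and "tvec" (3), from world to camera coordinates, as OpenCV has them. Camera axes: x right, y down, z forward; pixel columns grow to the right and rows downward; lengths in m; the calibration is good to about 2 mm. A picture is of the moment at which its call begins: read the wrist's pose just before it. camera_params takes no time and is no camera call; for the wrist camera it gives the pose at the moment of the call.
A pose or a line that the arm cannot do raises IKError and nothing moves.
- finish_job(): hands the job in; it is judged then, once.
Readings, each from a call of its own:
- read_t(): time.
- read_joint_positions(): joint angles.
- read_dq(): joint speeds.
- read_joint_torque(): joint torques, N m.
- read_tool_pos(): TCP position.
- read_ee_rot(): TCP orientation.
- read_force(): force on the tool from outside, world axes, zero at the start.
- read_moment(): the same for the moment, N m.
- read_finger_gap(): finger opening in m.
- read_grasp_force(): force on a finger pad.
Only numpy, scipy, OpenCV 4.12 (cv2) and the standard library are available. Lean on these libraries where they do the work, as an engineer would, in place of code of your own. Each camera call takes 0.05 s, during which the arm holds its last target. There are 200 camera calls.

## Working session

There is one attempt and no reset: what is moved stays moved. The work goes in short steps, each a Python script; the robot and the scene stay as the last script left them, time stands still between calls to the robot, and variables do not carry over. Pictures are saved under pics/ and viewed, at most 10 in all, crops included, and the job is handed in when it is done.

```bash
mkdir -p pics; python3 - <<'E'
from cell import *
import cv2
for n in ["scene","top"]:
    im=grab_frame(n); cv2.imwrite(f"pics/{n}0.png",cv2.cvtColor(im,cv2.COLOR_RGB2BGR)); print(n,camera_params(n))
print(read_t(),read_tool_pos(),read_ee_rot(),read_finger_gap(),camera_params("wrist"))
E
```

```text
scene {'fx': 355.99759247835874, 'fy': 355.99759247835874, 'cx': 250.68213816959204, 'cy': 183.49567722514925, 'rvec': array([ 0.75589216, -2.56032596,  1.16084377]), 'tvec': array([0.43304203, 0.2430577 , 0.71181028])}
top {'fx': 430.72848520276085, 'fy': 430.72848520276085, 'cx': 248.0381403887531, 'cy': 200.56094509895652, 'rvec': array([ 2.13319383, -2.15281472,  0.14124394]), 'tvec': array([-0.027989  ,  0.55119333,  0.95208351])}
0.1 [ 0.16552382 -0.62796376  0.25535883] [ 9.91701728e-01  1.28556965e-01 -8.77531709e-05 -8.83643246e-04] 0.08522927088990825 {'fx': 324.53493598540416, 'fy': 324.53493598540416, 'cx': 258.32640640770234, 'cy': 189.5245476573617, 'rvec': array([-2.29418769,  1.76585544,  0.26583052]), 'tvec': array([-0.64888982, -0.03897596,  0.3785929 ])}
```

View pics/top0.png

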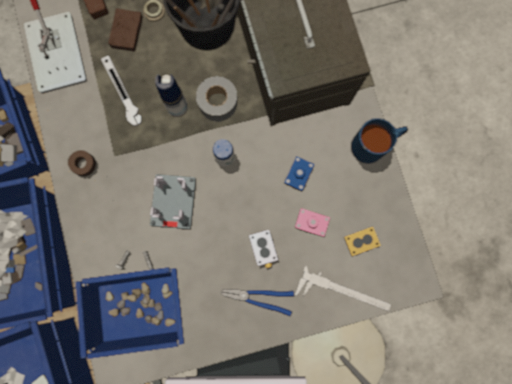

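View pics/scene0.png

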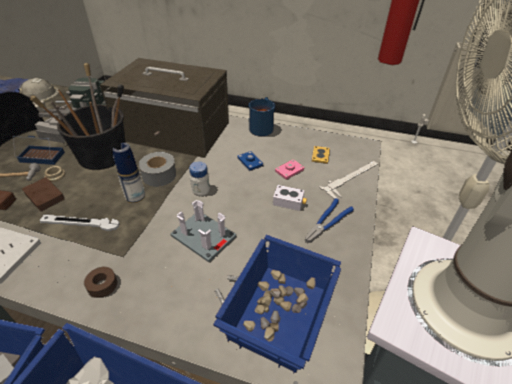

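Top view: nest (173,203) with its red mark at (170,224), body (263,248) with port at (268,266), blue cover (299,173), spacer (363,241), pink decoy (312,222), bottle (223,152), bolts (124,260) and (149,259). Next: coarse positions.

```bash
cat > h.py <<'E'
from cell import *
import numpy as np, cv2
from scipy.spatial.transform import Rotation as R
def onplane(px,z,cp):
    M=cv2.Rodrigues(cp["rvec"])[0]; c=-M.T@cp["tvec"]
    px=np.atleast_2d(px).astype(float)
    d=np.c_[(px[:,0]-cp["cx"])/cp["fx"],(px[:,1]-cp["cy"])/cp["fy"],np.ones(len(px))]@M
    return (c+d*((z-c[2])/d[:,2])[:,None])[:,:2]
def rect(pts):
    """world points (m) -> centre, long-axis yaw, (long, short) by minAreaRect"""
    (cx,cy),(w,h),a=cv2.minAreaRect((np.asarray(pts)*1000).astype(np.float32))
    if w<h: w,h,a=h,w,a+90
    return np.array([cx,cy])/1000,np.radians(a),(w,h)
def blob(mask,roi=None,near=None):
    m=cv2.morphologyEx(mask.astype(np.uint8),cv2.MORPH_CLOSE,np.ones((3,3)))
    if roi: 
        k=np.zeros_like(m); x0,y0,x1,y1=roi; k[y0:y1,x0:x1]=1; m=m*k
    cs=cv2.findContours(m,cv2.RETR_EXTERNAL,cv2.CHAIN_APPROX_NONE)[0]
    return max(cs,key=cv2.contourArea).reshape(-1,2)
def down(yaw):
    """tool pointing down, tool y axis along world angle yaw+90deg (part's y)"""
    return (R.from_euler('z',yaw)*R.from_euler('x',np.pi)).as_quat()
def hsv(im): return cv2.cvtColor(im,cv2.COLOR_RGB2HSV).astype(int)
E
python3 - <<'E'
from h import *
im=cv2.cvtColor(cv2.imread("pics/top0.png"),cv2.COLOR_BGR2RGB); H=hsv(im); cp=camera_params("top")
for n,px in dict(nest=(173,203),mark=(170,224),body=(263,248),port=(268,266),cover=(299,173),pink=(312,222),spacer=(363,241),bottle=(223,152),b0=(124,260),b1=(149,259)).items():
    print(n,H[px[1],px[0]],onplane(px,.03,cp)[0].round(3))
h,s,v=H[...,0],H[...,1],H[...,2]
def go(n,m,roi,z):
    p=blob(m,roi); print(n,len(p),p.min(0),p.max(0),*rect(onplane(p,z,cp)))
go("cover",(h>95)&(h<125)&(s>130),(275,145,325,200),.012)
go("spacer",(h>12)&(h<32)&(s>110),(335,215,390,265),.010)
go("body",(v>150)&(s<60),(240,222,290,275),.032)
go("mark",((h<8)|(h>172))&(s>130),(140,165,210,240),.012)
t=R.from_rotvec
w=camera_params("wrist"); M=cv2.Rodrigues(w["rvec"])[0]; c=-M.T@w["tvec"]
r=R.from_quat(read_ee_rot()).as_matrix(); print("cam in tool",r.T@(c-read_tool_pos()),"\n",r.T@M.T)
E
```

```text
nest [ 66   9 144] [0.548 0.142]
mark [  2 176 198] [0.499 0.148]
body [40  8 98] [ 0.442 -0.066]
port [ 21 136 189] [ 0.402 -0.077]
cover [ 13  14 168] [ 0.616 -0.153]
pink [ 14  17 168] [ 0.501 -0.18 ]
spacer [60  6 87] [ 0.456 -0.295]
bottle [110  36 155] [0.669 0.025]
b0 [ 20  30 101] [0.418 0.252]
b1 [ 20  30 101] [0.42  0.194]
cover 76 [288 160] [311 188] [ 0.61839575 -0.15425166] 2.7107573713972433 (67.32194519042969, 42.34325408935547)
spacer 90 [345 227] [379 255] [ 0.45715848 -0.29719135] 1.9095219882083392 (70.88656616210938, 46.97787857055664)
body 207 [240 222] [289 265] [ 0.45281342 -0.06991848] 1.5614070860557132 (112.66393280029297, 97.8363037109375)
mark 29 [164 221] [176 226] [0.50139728 0.15138861] 1.4708538831966755 (29.26373291015625, 10.642539978027344)
cam in tool [ 0.07415659 -0.00030023 -0.11720137] 
 [[ 7.81617347e-04 -9.56163289e-01 -2.92832980e-01]
 [ 9.99999586e-01  6.10843108e-04  6.74620965e-04]
 [-4.66172792e-04 -2.92833386e-01  9.56163370e-01]]
```

```bash
python3 - <<'E'
from h import *
np.set_printoptions(precision=3,suppress=True)
for n,(x,y,yw) in dict(nest=(.548,.142,-.1),body=(.442,-.066,.27),cov=(.618,-.154,2.71-np.pi),sp=(.457,-.297,1.91-np.pi/1)).items():
    for k in (0,np.pi):
        for z in (.2,.03): 
            print(n,k>0,z,inverse_kinematics([x,y,z],down(yw+k)))
from pickle import dump
out={}
for n,(x,y,yw) in dict(nest=(.548,.142,-.1),body=(.442,-.066,.27)).items():
    reach([x,y,.2],down(yw)); cp=camera_params("wrist"); im=grab_frame("wrist"); out[n]=(cp,im)
    cv2.imwrite(f"pics/w_{n}.png",cv2.cvtColor(im,cv2.COLOR_RGB2BGR)); print(read_t(),read_tool_pos())
dump(out,open("v.pkl","wb"))
a=cv2.imread("pics/w_nest.png");b=cv2.imread("pics/w_body.png")
cv2.imwrite("pics/both.png",cv2.resize(np.hstack([a,b]),(800,300)))
E
```

```text
nest False 0.2 [ 0.348  0.52  -0.848  1.809  0.453  1.019 -2.35 ]
nest False 0.03 [ 0.18   0.736 -0.627  1.891  0.636  0.724 -2.489]
nest True 0.2 [ 0.592  0.783 -1.301  1.802  0.811  1.218  0.515]
nest True 0.03 [ 0.225  0.759 -0.69   1.889  0.698  0.751  0.606]
body False 0.2 [ 0.99   0.339 -1.04   2.081  0.369  0.918 -1.555]
body False 0.03 [ 0.558  0.572 -0.553  2.179  0.589  0.538 -1.742]
body True 0.2 [ 1.152  0.479 -1.288  2.078  0.556  0.996  1.413]
body True 0.03 [ 1.08   1.069 -1.308  2.166  1.262  1.095  0.898]
cov False 0.2 [ 0.604  0.562 -0.559  1.634  0.333  1.043 -2.058]
cov False 0.03 [ 0.472  0.758 -0.373  1.712  0.38   0.743 -2.093]
cov True 0.2 [ 0.897  0.746 -1.051  1.624  0.689  1.186  0.829]
cov True 0.03 [ 0.801  0.934 -0.878  1.701  0.869  0.945  0.713]
sp False 0.2 [ 0.8    0.367 -0.333  1.872  0.148  0.926 -2.404]
sp False 0.03 [ 0.665  0.619 -0.172  1.955  0.182  0.582 -2.431]
sp True 0.2 [ 1.231  0.5   -0.902  1.859  0.462  1.007  0.473]
sp True 0.03 [ 1.043  0.722 -0.662  1.942  0.673  0.71   0.31 ]
3.175 [0.548 0.141 0.2  ]
4.15 [ 0.443 -0.065  0.2  ]
```

View pics/both.png

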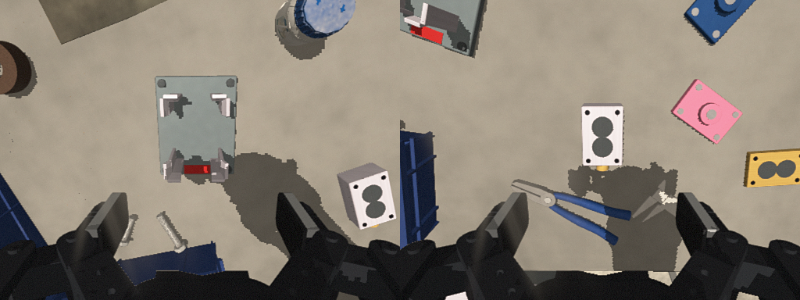

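Wrist views (half-scaled montage): the nest is at about (197,128) with the red mark at (197,170). In the second, the body's top is at (602,136) with its port at (601,168). Also visible are pink (707,112), blue (720,15) and the spacer (775,168).

```bash
python3 - <<'E'
from h import *
from pickle import load
np.set_printoptions(precision=4,suppress=True)
o=load(open("v.pkl","rb"))
cp,im=o["nest"];H=hsv(im);h,s,v=H[...,0],H[...,1],H[...,2]
print("plate hsv",H[165,252],H[110,250],"bench",H[165,330],"guide",H[125,215])
m=(h>60)&(h<105)&(s>12)&(v>70)&(v<190); p=blob(m,(185,80,320,250)); print("nest",p.min(0),p.max(0),*rect(onplane(p,.012,cp)))
cv2.imwrite("pics/m1.png",m.astype(np.uint8)*255)
m=((h<8)|(h>172))&(s>130); p=blob(m,(185,80,320,250)); print("mark",p.min(0),p.max(0),*rect(onplane(p,.012,cp)))
cp,im=o["body"];H=hsv(im);h,s,v=H[...,0],H[...,1],H[...,2]
print("body hsv",H[140,236+5],"bench",H[140,200],H[175,245])
m=(v>200)&(s<40); p=blob(m,(210,110,310,225)); print("body",p.min(0),p.max(0),*rect(onplane(p,.032,cp)))
m=(h>12)&(h<32)&(s>110)&(v>120);p=blob(m,(240,200,290,235)); print("port",onplane(p,.016,cp).mean(0))
p=blob(m,(420,180,512,250)); print("spacer",p.min(0),p.max(0),*rect(onplane(p,.010,cp)))
E
```

```text
plate hsv [ 54   9 149] [ 56  13 158] bench [ 18  45 181] guide [  0   2 255]
nest [222 126] [245 159] [0.5801 0.1649] 2.5095797858076767 (34.80657958984375, 18.59262466430664)
mark [235 211] [268 222] [0.5015 0.1524] 1.4697482718701291 (33.2373161315918, 11.909785270690918)
body hsv [ 11   8 255] bench [ 18  43 171] [  5  11 246]
body [232 136] [285 211] [ 0.4438 -0.0656] 0.273414149037528 (70.2882080078125, 46.75870895385742)
port [ 0.4004 -0.0777]
spacer [444 190] [511 239] [ 0.4574 -0.2938] 1.9124730037227422 (72.49441528320312, 50.062259674072266)
```

View pics/m1.png

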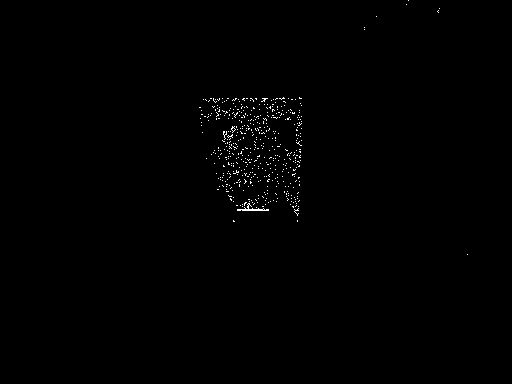

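```bash
python3 - <<'E'
from h import *
from pickle import load
np.set_printoptions(precision=4,suppress=True)
cp,im=load(open("v.pkl","rb"))["nest"];H=hsv(im);h,s,v=H[...,0],H[...,1],H[...,2]
m=(s<25)&(v>80)&(v<185); p=blob(m,(185,80,320,240)); print("nest",p.min(0),p.max(0),*rect(onplane(p,.012,cp)))
C=np.array([.4438,-.0656]); q=down(.2734)
movel([*C,.08],q,max_speed=.25)
movel([*C,.030],q,max_speed=.12)
command_gripper(.03)
print(read_t(),read_finger_gap(),read_grasp_force(),read_tool_pos(),read_force())
movel([*C,.16],q,max_speed=.25)
print(read_t(),read_finger_gap(),read_grasp_force(),read_force())
E
```

```text
nest [199  97] [302 233] [0.5502 0.1474] 3.045715791711687 (134.46168518066406, 95.21983337402344)
5.7917 0.04672530792880071 61.3419771194458 [ 0.4444 -0.0657  0.0309] [-1.9166  0.1544  7.8284]
6.4583 0.047139450988646234 62.10354924201965 [-0.6936 -0.0246 -3.6084]
```

```bash
python3 - <<'E'
from h import *
np.set_printoptions(precision=4,suppress=True)
N=np.array([.5552,.1468]); q=down(-.10)
reach([*N,.16],q)
cp=camera_params("wrist"); im=grab_frame("wrist")
cv2.imwrite("pics/hold.png",cv2.cvtColor(im,cv2.COLOR_RGB2BGR))
print(read_t(),read_tool_pos(),read_joint_positions(),read_force())
H=hsv(im);m=(H[...,2]>200)&(H[...,1]<40); 
E
```

```text
7.4583 [0.5544 0.1443 0.1585] [ 0.3007  0.5804 -0.7969  1.8205  0.5013  0.9579 -2.386 ] [-0.0463 -0.1358 -3.6295]
```

View pics/hold.png

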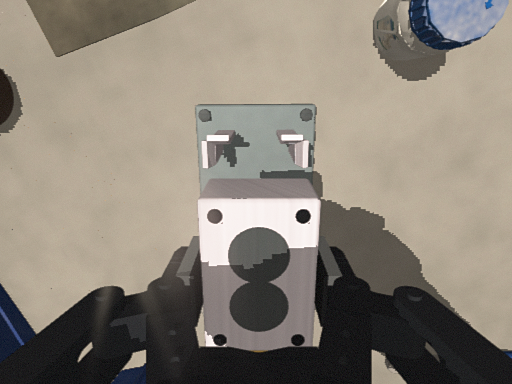

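The body is held straight, with its far top edge from (200,197) to (319,198). Next: check its offset in the tool frame, then place it.

```bash
python3 - <<'E'
from h import *
np.set_printoptions(precision=4,suppress=True)
N=np.array([.5552,.1468]); q=down(-.10)
cp=camera_params("wrist"); t=read_tool_pos(); r=R.from_quat(read_ee_rot())
P=onplane([(200,197),(319,198)],t[2]+.002,cp)
for p in P: print("edge in tool",r.inv().apply([*(p-t[:2]),0]))
print("now",t,r.as_euler('ZYX'))
c=np.mean([r.inv().apply([*(p-t[:2]),0])[0] for p in P])-.036
print("x offset",c)
off=np.clip(c,-.003,.003)*np.array([np.cos(-.1),np.sin(-.1)])
G=N-off
movel([*G,.10],q,max_speed=.2); print(read_tool_pos()-[*G,.10])
s=movel([*G,.056],q,max_speed=.08,stop_force=8); print(s,read_tool_pos(),read_force())
if not s:
    s=movel([*G,.038],q,max_speed=.03,stop_force=6); print(s,read_tool_pos(),read_force())
print(read_t(),read_finger_gap())
E
```

```text
edge in tool [ 0.0359 -0.0218 -0.0001]
edge in tool [ 0.0355  0.0227 -0.    ]
now [0.5544 0.1443 0.1585] [-0.1013  0.0024  3.1391]
x offset -0.000268209426804035
[-0.0002 -0.0013 -0.0001]
False [0.5553 0.1471 0.0558] [ 0.3184  1.1612 -3.0106]
True [0.5557 0.1467 0.043 ] [-0.8417 -1.4776  4.8806]
9.0833 0.04698146096287954
```

```bash
python3 - <<'E'
from h import *
np.set_printoptions(precision=4,suppress=True)
command_gripper(.064); t=read_tool_pos(); print(read_t(),t,read_force())
movel([t[0],t[1],.20],max_speed=.3)
dwell(.1)
cp=camera_params("wrist"); im=grab_frame("wrist"); cv2.imwrite("pics/p1.png",cv2.cvtColor(im,cv2.COLOR_RGB2BGR))
H=hsv(im); p=blob((H[...,2]>130)&(H[...,1]<60)&(H[...,2]<256),(205,120,310,240)); print(p.min(0),p.max(0))
S=np.array([.4574,-.2938]); q=down(1.9125-np.pi)
reach([*S,.18],q); command_gripper(.085)
cp=camera_params("wrist"); im=grab_frame("wrist"); cv2.imwrite("pics/p2.png",cv2.cvtColor(im,cv2.COLOR_RGB2BGR))
H=hsv(im);h,s,v=[H[...,i] for i in range(3)]
p=blob((h>12)&(h<32)&(s>110)&(v>120),(150,60,360,280)); print("spacer",p.min(0),p.max(0),*rect(onplane(p,.010,cp)),read_t(),read_tool_pos())
a=cv2.imread("pics/p1.png");b=cv2.imread("pics/p2.png")
cv2.imwrite("pics/both2.png",cv2.resize(np.hstack([a,b]),(800,300)))
E
```

```text
9.3917 [0.5545 0.1462 0.0418] [0.1569 0.1658 0.5902]
[205 120] [309 239]
spacer [234 132] [288 208] [ 0.4565 -0.2978] 1.9111334336944323 (71.1578598022461, 47.68118667602539) 12.2667 [ 0.4576 -0.2935  0.18  ]
```

View pics/both2.png

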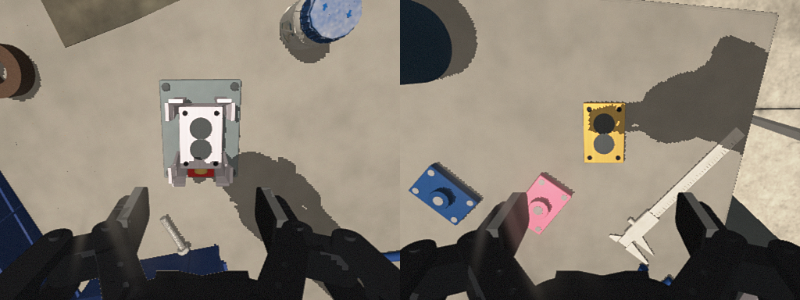

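Body seated squarely (about (201,135)) with its port over the red mark; the spacer at (604,132) is clear of the pink decoy for the fingers. Grasping the spacer using a table touch for height.

```bash
cat >> h.py <<'E'
def pick_plate(S,q):
    command_gripper(.060)
    movel([*S,.045],q,max_speed=.25)
    hit=movel([*S,.016],q,max_speed=.04,stop_force=4); t=read_tool_pos(); print("touch",hit,t,read_force())
    z=t[2]+.003
    movel([*S,z],q,max_speed=.05)
    command_gripper(.03)
    print(read_t(),"gap",read_finger_gap(),read_grasp_force(),read_tool_pos(),read_force())
    z=read_tool_pos()[2]
    movel([*S,.16],q,max_speed=.2)
    print(read_t(),"gap",read_finger_gap(),read_grasp_force(),read_force())
    return z
E
python3 - <<'E'
from h import *
np.set_printoptions(precision=4,suppress=True)
z=pick_plate([.4565,-.2978],down(1.9111-np.pi)); print("zgrasp",z)
im=grab_frame("wrist"); cv2.imwrite("pics/p3.png",cv2.cvtColor(im,cv2.COLOR_RGB2BGR)[150:,80:440])
E
```

```text
touch True [ 0.4563 -0.2978  0.02  ] [-2.1617  1.0155  8.5898]
14.4667 gap 0.04658975585017639 62.07292914390564 [ 0.4565 -0.2977  0.0231] [-0.5271  1.1258  4.0694]
15.3 gap 0.046284219048210985 61.63542866706848 [ 0.166  -0.0521 -2.3332]
zgrasp 0.02313494633274498
```

View pics/p3.png

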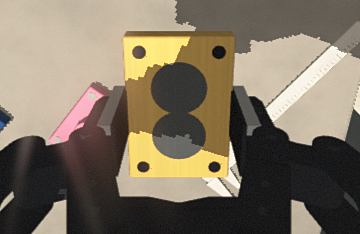

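Spacer held level and square (rectangle (122,33)-(235,178) in the crop). Place it.

```bash
cat >> h.py <<'E'
N=np.array([.5552,.1468]); NY=-.10
def held_offset(mask_fn,ztop,roi=(150,120,370,345)):
    """offset of the held part's centre in the tool frame (top face ztop above TCP)"""
    cp=camera_params("wrist"); im=grab_frame("wrist"); t=read_tool_pos(); r=R.from_quat(read_ee_rot())
    P=onplane(blob(mask_fn(hsv(im)),roi),t[2]+ztop,cp)-t[:2]
    c,a,sz=rect(r.inv().apply(np.c_[P,np.zeros(len(P))])[:,:2]); print("held",c,a,sz)
    return c
def place(xoff,zexp,fz=6):
    q=down(NY); G=N-np.clip(xoff,-.005,.005)*np.array([np.cos(NY),np.sin(NY)])
    reach([*G,.16],q); dwell(.15)
    movel([*G,zexp+.035],q,max_speed=.2)
    s=movel([*G,zexp+.012],q,max_speed=.06,stop_force=8); print(s,read_tool_pos(),read_force())
    if not s:
        s=movel([*G,zexp-.005],q,max_speed=.03,stop_force=fz); print(s,"dz",read_tool_pos()[2]-zexp,read_tool_pos(),read_force())
    print(read_t())
def release(im="pics/r.png"):
    command_gripper(.064); t=read_tool_pos(); print(read_t(),t,read_force())
    movel([t[0],t[1],.20],max_speed=.3)
E
python3 - <<'E'
from h import *
np.set_printoptions(precision=4,suppress=True)
c=held_offset(lambda H:(H[...,0]>12)&(H[...,0]<32)&(H[...,1]>110)&(H[...,2]>120),-.0131)
place(c[0] if abs(c[0])<.006 else 0,.0231+.044)
E
```

```text
held [0.0017 0.0007] 0.0007702560172072327 (73.25043487548828, 47.405029296875)
False [0.5534 0.147  0.0789] [-0.0786 -0.4475 -2.0815]
True dz 3.5006314102303815e-05 [0.5537 0.147  0.0671] [-0.6469  0.2299  6.7096]
18.6417
```

Contact exactly at the expected height. Release it and go look at the cover.

```bash
python3 - <<'E'
from h import *
np.set_printoptions(precision=4,suppress=True)
release(); dwell(.1)
im=grab_frame("wrist"); cv2.imwrite("pics/p4.png",cv2.cvtColor(im,cv2.COLOR_RGB2BGR))
S=np.array([.6184,-.1543]); q=down(2.7108-np.pi)
reach([*S,.18],q); dwell(.1)
cp=camera_params("wrist"); im=grab_frame("wrist"); cv2.imwrite("pics/p5.png",cv2.cvtColor(im,cv2.COLOR_RGB2BGR))
H=hsv(im);h,s,v=[H[...,i] for i in range(3)]
p=blob((h>95)&(h<125)&(s>130)&(v>60),(150,60,370,270)); print("cover",p.min(0),p.max(0),*rect(onplane(p,.012,cp)),read_t(),read_tool_pos())
a=cv2.imread("pics/p4.png");b=cv2.imread("pics/p5.png")
cv2.imwrite("pics/both3.png",cv2.resize(np.hstack([a,b]),(800,300)))
E
```

```text
18.9583 [0.5528 0.1466 0.0661] [-0.2727 -0.2093 -0.5146]
cover [236 133] [289 210] [ 0.6198 -0.1548] 2.6951636311084477 (71.22661590576172, 46.72673797607422) 21.025 [ 0.6188 -0.1514  0.1804]
```

View pics/both3.png

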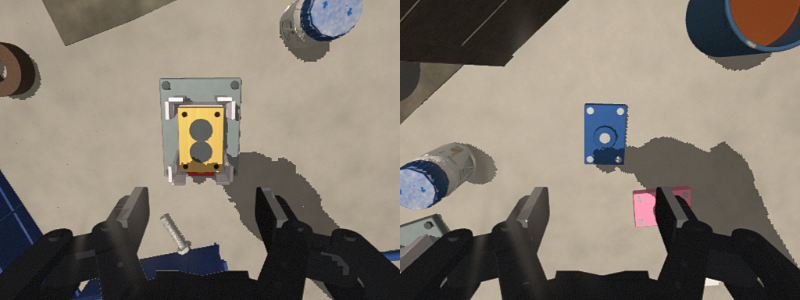

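Spacer seated (201,140); blue cover at (605,134), measuring 71x47 mm as expected, bottle and pink part clear of the fingers. Pick it and bring it over.

```bash
python3 - <<'E'
from h import *
np.set_printoptions(precision=4,suppress=True)
z=pick_plate([.6198,-.1548],down(2.6952-np.pi)); print("zgrasp",z)
c=held_offset(lambda H:(H[...,0]>95)&(H[...,0]<125)&(H[...,1]>130)&(H[...,2]>50),.012-z,(185,120,335,345))
if abs(read_finger_gap()-.0465)<.003 and .02<z<.027:
    place(c[0] if abs(c[0])<.005 else 0,z+.054)
E
```

```text
touch True [ 0.6195 -0.1549  0.0201] [-0.6633 -0.3668  6.0654]
23.0583 gap 0.046347025154846296 63.23462963104248 [ 0.6199 -0.1547  0.0231] [-0.332   0.0429  2.7066]
23.8917 gap 0.046321852140655845 62.67220616340637 [-1.247  -0.6427 -1.3694]
zgrasp 0.023145778268546673
held [0.0017 0.0003] 0.00582481548180222 (73.35287475585938, 46.665679931640625)
False [0.5533 0.147  0.0889] [ 0.7453  0.3306 -2.6687]
True dz -5.485424021359209e-05 [0.5538 0.147  0.0771] [-0.605  -1.5614  5.505 ]
26.65
```

```bash
python3 - <<'E'
from h import *
np.set_printoptions(precision=4,suppress=True)
release(); dwell(.3)
cp=camera_params("wrist"); im=grab_frame("wrist"); cv2.imwrite("pics/p6.png",cv2.cvtColor(im,cv2.COLOR_RGB2BGR))
H=hsv(im);h,s,v=[H[...,i] for i in range(3)]
p=blob((h>95)&(h<125)&(s>130)&(v>50),(200,100,320,250)); print("cover",*rect(onplane(p,.066,cp)),read_t(),"nest",N,NY)
E
```

```text
26.9667 [0.5528 0.1465 0.0761] [ 0.1494 -0.0151  0.1445]
cover [0.5545 0.1466] 3.042157409021178 (70.72171020507812, 47.0343017578125) 27.875 nest [0.5552 0.1468] -0.1
```

View pics/p6.png

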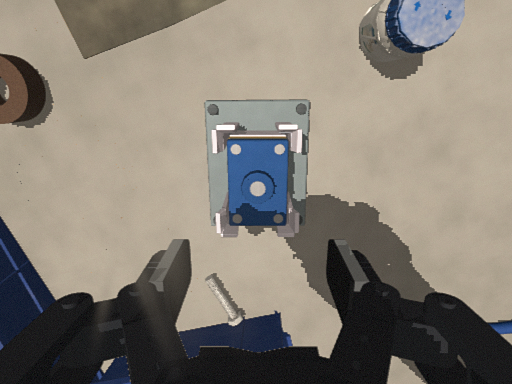

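The cover lies boss up and centred in the guides at (258,182), within 1 mm of the nest centre. The bottle looks untouched, and so does the bolt in view.

```bash
python3 -c "
from cell import *
print(finish_job())"
```

```text
the job is handed in; nothing more can be done
None
```

The pump is stacked in the nest: body with its port to the red mark, then spacer, then blue cover boss up. All three are released, the last wrist image puts the cover within 1 mm of the nest centre, and the job was handed in at about 28 s of 72 s with no verdict returned.

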